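# Set up the paper drill's bed and select its pitch

## Robot

A 6-joint arm with a two-finger parallel gripper is mounted at the origin on the work surface. World frame = base frame: x ahead of the robot, y to its left, z up, the work surface at z = 0. Lengths are in m, angles in rad, forces in N, time in s.
With the tool pointing down it reaches from about 0.275 to 0.825 m from the base axis. Payload 5.2 kg.
Tool frame: the origin (TCP) lies at the very end of the fingers, on their centre line; the grasp point (between the pads) lies bot.hold_point_z behind it (bot.hold_point_z is the distance from the TCP to the grasp point, in m); z points along the fingers, y is the line along which they close (so a half turn about z gives the same grasp; the last joint's range is limited). The gripper opens to 93 mm and grips with 3 to 60 N. Pads are 15 mm wide; open, the fingers measure 128 mm over their backs; the gripper's body (75 mm by 188 mm) begins 65 mm behind the grasp point.
Start: joints at [1.034, 0.259, 1.535, -0, 1.348, -0.203], TCP at [0.18, 0.52, 0.219] pointing down, gripper open.
Joint ranges: [-3.14, 3.14], [-0.91, 2.08], [0.19, 2.58], [-1.22, 4.36], [0.22, 2.71], [-3.12, 3.12]. Speed limits (rad/s): [2.57, 2.57, 3.14, 3.14, 3.14, 3.14].

## Interface

Orientations are given as [roll, pitch, yaw] about the fixed x, y, z axes, in that order (R = Rz(yaw) Ry(pitch) Rx(roll)).
In Python, from bench import bot gives the robot as it stands. The module is installed in compiled form; this text tells all that it offers. Calls block until the motion is done:
- bot.goto(position, orientation): joint-space move of the TCP to a pose.
- bot.move_linear(position, ori=None, rate=0.15, guard=None): straight line of the TCP; ori=None keeps the orientation; rate is the mean speed in m/s. With guard (N) it stops when the force on the tool has changed by that much, and returns True; else False.
- bot.move_j(angles): joint-space move.
- bot.command_gripper(opening, grip_force=None): finger opening in m; grip_force is the grip in N (None keeps the last); returns when the fingers have stopped.
- bot.wait(seconds).
- bot.ik(position, orientation): joint angles nearest the present ones, or None.
- bot.read_state(): the state.
- bot.snapshot(name): name is "side" or "top" or "wrist"; returns the picture (400x640x3 uint8, red, green, blue); there is no depth.
- bot.calibration(name): a dict with "fov_y" (degrees; the focal length in pixels is half the picture's height over the tangent of half this angle, whatever the lens; pixels are square), "cx", "cy" (the principal point, pixels), "k1" (the pictures are not rectified: a ray, as slopes to the right and down, at radius r is drawn at 1 + k1 r^2 times it, then the intrinsics apply), "T" (4x4, takes a point from camera to world coordinates). Camera axes: x right, y down, z forward; pixel columns grow to the right and rows downward; lengths in m; the calibration is good to about 2 mm. A picture is of the moment at which its call begins: read the wrist's pose just before it. calibration takes no time and is no camera call; for the wrist camera it gives the pose at the moment of the call.
A pose or a line that the arm cannot do raises bot.MotionError and nothing moves.
- bot.sign_off(): hands the job in; it is judged then, once.
The state is a dict: "clock": time; "joint_positions": joint angles; "qd": joint speeds; "joint_torque": joint torques, N m; "tool_pos": TCP position; "eef_rot": TCP orientation; "contact_force": force on the tool from outside, world axes, zero at the start; "ft_torque": the same for the moment, N m; "grip_width": finger opening in m; "finger_force": force on a finger pad.
Only numpy, scipy, OpenCV 4.12 (cv2) and the standard library are available. Lean on these libraries where they do the work, as an engineer would, in place of code of your own. Each camera call takes 0.05 s, during which the arm holds its last target. There are 200 camera calls.

## Task

Set up the paper drill for the next job: lay the tan drilling board flat in the pocket of the bed, then put the dark hold-down saddle across the middle of it, its feet in the gaps of the bed's lips and its plate resting flat on the board. Also shift the black-knobbed pitch lever out of park, through the neutral slot and fully home into the leg marked by the green disc, and leave the other things on the table where they are.

Things in the scene. Friction and masses are not known exactly. Their poses are not given: they have to be found in the camera images.
- bed: Drill bed, fixed: aluminium block 250 x 130 x 30 mm (x, y, z), origin at the centre of its underside, x along its length. On its top (z = 30 mm) dark lips 8 mm tall, 12 mm thick frame a pocket 186 x 56 mm centred over the origin. Both long lips (|y| 28 to 40 mm) have a gap 80 mm long in the middle (|x| under 40 mm); the end lips are whole.
- board: Loose tan drilling board, 180 x 50 x 24 mm (x, y, z), about 0.2 kg, on the table; origin at the centre of its underside, x along its length. Either end may lead. It lies in the bed's pocket with 3 mm to spare all round and then stands 16 mm proud of the lips, so hold it by its upper part.
- saddle: Loose dark saddle 70 x 86 mm (x, y), about 0.5 kg; origin at its centre, level with the soles. Two feet along x, 14 mm thick, 20 mm deep, at its y edges, 58 mm clear between; plate top at 30 mm; red grip block 24 x 60 mm (x, y) from 30 to 62 mm up. Seated, its x lies along the bed's (either way round), feet astride the board in the lip gaps, plate on the board, soles 34 mm above the bed's underside.
- selector: Pitch selector, fixed: cream housing 150 x 160 x 95 mm (x, y, z), origin at the centre of its underside. The steel gate plate on top has slots 15 mm wide forming an H with an extra leg: a neutral slot along y through the centre, end legs at y = +24 and -24 mm running both to +x and -x, and a park leg at y = 0 running to -x only.
- cross (a joint): Lever tilt across the gate, rad: 0 in the middle, growing as the knob goes to the selector's +y; the end legs lie at +0.41 and -0.41. The lever pivots 40 mm above the selector's underside on its vertical centre line. It stays where it is left (about 1 N at the knob moves it); the slots' edges block it.
- shift (a joint): Lever tilt along the legs, rad: 0 in the neutral slot, growing as the knob goes to the selector's +x; +0.36 or -0.36 is fully home in an end leg. Knob from pivot, in the selector's axes: 150 mm x (sin shift, sin cross cos shift, cos cross cos shift). It starts in the park leg (negative).
- knob (a point): Centre of the black ball knob, 34 mm across, on top of the lever (steel rod 9 mm thick), 150 mm from its pivot (so its crown stands up to 207 mm above the table: carried things must clear it). As the lever tilts the ball turns in a level grip; hold it lightly.
- disc_green: Green disc, 28 mm across, 3 mm thick, on the gate plate near one of its four corners; origin at the centre of its underside. It marks the leg to choose: the knob stands straight above it when the lever is fully home in that leg (53 mm along x, 56 mm along y from the selector's centre). Grey discs mark the other three legs.
- mug: Bystander, loose: blue mug, 80 mm across, 90 mm tall; leave it alone. Origin at its underside.
- glue: Bystander, loose: white glue bottle, red cap, 60 mm across, 150 mm tall; leave it alone. Origin at its underside.
- wrench: Bystander, loose: steel wrench lying flat; leave it alone. Origin at its underside.
- screwdriver: Bystander, loose: screwdriver lying flat; leave it alone. Origin at its underside.
- tape: Bystander, loose: yellow roll of tape lying flat, 100 mm across, 24 mm tall; leave it alone. Origin at its underside.
- bit_can: Bystander, loose: steel can with paper label, 72 mm across, 90 mm tall; leave it alone. Origin at its underside.

How it is judged:
On the way, in this order (a step that is already met when the one before it is completed fails the run):
1. the drilling board lies flat in the bed's pocket (x of board in the frame of bed between -0.007 and 0.007 m and y of board in the frame of bed between -0.007 and 0.007 m and z of board in the frame of bed between 0.027 and 0.0325 m and angle between board's own z axis and vertical below 0.05 rad and angle between the x axis of board and the x axis of bed, either way round below 0.09 rad), for 0.2 s.
2. the saddle sits across the board in the gaps of the lips (all of step 1 and x of saddle in the frame of bed between -0.01 and 0.01 m and y of saddle in the frame of bed between -0.011 and 0.011 m and z of saddle in the frame of bed between 0.0317 and 0.0365 m and angle between saddle's own z axis and vertical below 0.06 rad and angle between the x axis of saddle and the x axis of bed, either way round below 0.2 rad), for 0.2 s.
At the end, for the whole second after the job is handed in: Board flat in the pocket (within 7 mm each way, 0.09 rad, height 3 mm); saddle flat on it, within 10 mm along and 11 mm across the bed, 0.2 rad, soles 31.7 to 36.5 mm above the bed's underside; knob within 14 mm of the green disc seen from above; all at rest (all of step 2 and horizontal distance between knob and disc_green below 0.014 m and linear speed of each of board, saddle below 0.02 m/s and velocity of joint cross between -0.05 and 0.05 rad/s and velocity of joint shift between -0.05 and 0.05 rad/s); the robot touches nothing.
It fails at once if a bystander is pushed more than 30 mm or knocked over (distance of any of mug, glue, wrench, screwdriver, tape, bit_can from where it was at the start of the episode above 0.03 m or angle between any of mug, glue, bit_can's own z axis and vertical above 0.5 rad).
It also fails if it takes over 72 s, if anything falls off the work surface, if the arm or the gripper's body presses on something with over 40 N, if the wrist force passes 120 N, or if a joint passes its speed limit or range.

## Working session

There is one attempt and no reset: what is moved stays moved. The work goes in short steps, each a Python script; the robot and the scene stay as the last script left them, time stands still between calls to the robot, and variables do not carry over. Pictures are saved under pics/ and viewed, at most 10 in all, crops included, and the job is handed in when it is done.

```bash
mkdir -p pics
cat > h.py <<'E'
import numpy as np, cv2
from bench import bot
def save(name,fn,im=None):
    im=bot.snapshot(name) if im is None else im
    cv2.imwrite('pics/'+fn,im[:,:,::-1]); return im
def ray(cal,uv):
    f=200/np.tan(np.radians(cal['fov_y'])/2)
    K=np.array([[f,0,cal['cx']],[0,f,cal['cy']],[0,0,1]])
    p=cv2.undistortPoints(np.array(uv,float).reshape(-1,1,2),K,np.array([cal['k1'],0,0,0.]))[:,0]
    T=np.array(cal['T']); d=np.c_[p,np.ones(len(p))]@T[:3,:3].T
    return T[:3,3],d
def onz(cal,uv,z):
    o,d=ray(cal,uv); return (o+d*((z-o[2])/d[:,2])[:,None])[:,:2]
def proj(cal,P):
    f=200/np.tan(np.radians(cal['fov_y'])/2)
    T=np.array(cal['T']); c=(np.atleast_2d(P)-T[:3,3])@T[:3,:3]; s=c[:,:2]/c[:,2:]
    s=s*(1+cal['k1']*(s**2).sum(1))[:,None]; return s*f+[cal['cx'],cal['cy']]
E
python3 - <<'E'
from h import *
for n in('top','side'):
    im=save(n,n+'0.png'); c=bot.calibration(n); print(n,{k:np.round(v,3).tolist() for k,v in c.items()})
print(bot.hold_point_z,bot.read_state())
E
```

```text
top {'fov_y': 44.857, 'cx': 314.004, 'cy': 197.141, 'k1': 0.026, 'T': [[0.045, -0.974, 0.223, 0.299], [-0.999, -0.044, 0.011, -0.003], [-0.001, -0.224, -0.975, 1.288], [0.0, 0.0, 0.0, 1.0]]}
side {'fov_y': 47.86, 'cx': 317.189, 'cy': 203.045, 'k1': -0.001, 'T': [[0.998, -0.014, 0.058, 0.49], [-0.057, -0.503, 0.862, -1.112], [0.017, -0.864, -0.503, 0.8], [0.0, 0.0, 0.0, 1.0]]}
0.0188 {'clock': 0.1, 'joint_positions': array([ 1.03418725e+00,  2.59255122e-01,  1.53594546e+00, -7.17205382e-06,
        1.34797600e+00, -2.02759563e-01]), 'qd': array([ 0.00085811, -0.00146581, -0.00151229, -0.00012956,  0.00052356,
       -0.00088968]), 'joint_torque': array([ 3.08292096e-03, -4.38206184e+01, -2.84641600e+01,  7.21934577e-02,
        3.61506664e-02, -2.48166816e-05]), 'tool_pos': array([0.17993871, 0.51923409, 0.21792021]), 'eef_rot': array([-3.14003977e+00, -3.12110800e-04,  2.80774449e+00]), 'contact_force': array([-1.36396417, -0.28119253,  0.91362978]), 'ft_torque': array([-0.00703928, -0.01324828,  0.01393035]), 'finger_force': 0.0, 'grip_width': 0.09298639479307441}
```

View pics/top0.png

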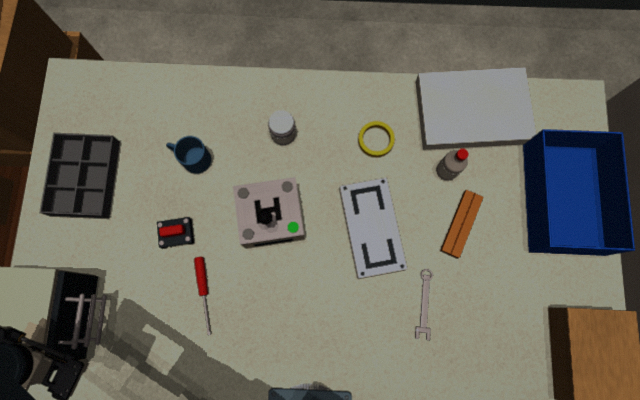

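View pics/side0.png

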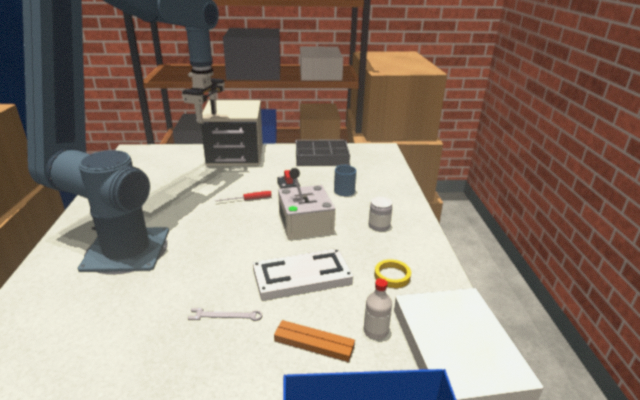

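Top view: the saddle is at (175,232), the selector at (269,212) with the green disc at (293,227), the bed at (373,228) and the board at (462,224). The screwdriver, wrench, glue and tape lie around them. Next I'll get rough positions from colour masks.

```bash
cat >> h.py <<'E'
def blobs(mask,amin=30):
    cs,_=cv2.findContours(mask.astype(np.uint8),cv2.RETR_EXTERNAL,cv2.CHAIN_APPROX_NONE)
    return sorted([c for c in cs if cv2.contourArea(c)>amin],key=cv2.contourArea,reverse=True)
def rect(cal,c,z):
    "min-area rectangle of a contour cast onto height z: centre, (long,short), angle of long side"
    P=onz(cal,c.reshape(-1,2),z)
    (x,y),(w,h),a=cv2.minAreaRect((P*1000).astype(np.float32))
    if w<h: w,h,a=h,w,a+90
    a=(a+90)%180-90
    return np.array([x,y])/1000,(w,h),a
E
python3 - <<'E'
from h import *
im=cv2.imread('pics/top0.png'); hsv=cv2.cvtColor(im,cv2.COLOR_BGR2HSV).astype(int); H,S,V=hsv[...,0],hsv[...,1],hsv[...,2]
c=bot.calibration('top'); yy,xx=np.mgrid[:400,:640]
def show(n,m,z,amin=30):
    for b in blobs(m,amin): print(n,b.reshape(-1,2).mean(0).round(),[np.round(q,4) for q in rect(c,b,z)])
show('board',(H<20)&(S>120)&(V>60)&(xx>430)&(xx<500)&(yy>180)&(yy<265),.024)
show('grip',((H<8)|(H>172))&(S>130)&(xx<195)&(xx>150)&(yy>215)&(yy<250),.062)
show('green',(H>45)&(H<75)&(S>130)&(xx>230)&(xx<310),.098)
for p in [(230,374),(220,350),(190,240),(210,320),(235,270-25)]: print(p,hsv[p])
show('bed',(S<25)&(xx>330)&(xx<415)&(yy>170)&(yy<285),.03,200)
show('sel',((S<40)|(V<150))&(xx>225)&(xx<310)&(yy>170)&(yy<252),.095,200)
show('saddle',(V<70)&(xx>150)&(xx<200)&(yy>212)&(yy<252),.03,100)
for n,uv,z in [('glue',(461,154),.15),('wr',(426,272),0),('wr2',(423,335),0),('tape',(376,139),.02),('mug',(193,155),.05),('sd',(201,262),.01),('sd2',(210,332),.01),('disc',(287,187),.098),('disc',(242,192),.098),('disc',(249,234),.098),('knob',(263,220),.18)]: print(n,onz(c,[uv],z).round(3))
E
```

```text
board [462. 223.] [array([ 0.5367, -0.3822]), array([179.6607,  49.9239]), np.float64(-22.1867)]
grip [171. 231.] [array([0.4766, 0.3691]), array([65.8614, 29.0355]), np.float64(-79.1224)]
green [293. 227.] [array([0.4931, 0.0604]), array([25.1631, 22.3712]), np.float64(3.0451)]
(230, 374) [120  14 160]
(220, 350) [111  16 160]
(190, 240) [14 33 86]
(210, 320) [ 30  35 151]
(235, 245) [20 25 90]
bed [373. 228.] [array([ 0.5162, -0.1452]), array([249.5471, 129.7267]), np.float64(12.9862)]
sel [268. 211.] [array([0.5331, 0.1275]), array([212.4695, 204.6521]), np.float64(-87.3944)]
saddle [174. 232.] [array([0.4769, 0.3691]), array([92.0879, 72.6419]), np.float64(-77.705)]
glue [[ 0.684 -0.345]]
wr [[ 0.406 -0.292]]
wr2 [[ 0.246 -0.282]]
tape [[ 0.761 -0.152]]
mug [[0.683 0.339]]
sd [[0.404 0.299]]
sd2 [[0.229 0.259]]
disc [[0.595 0.08 ]]
disc [[0.577 0.193]]
disc [[0.471 0.167]]
knob [[0.493 0.125]]
```

Run:
```python
from h import *
pi=np.pi
bed=np.array([.5162,-.1452]); by=np.radians(13); bd=np.array([.5367,-.3822]); ay=np.radians(-22.2)
def look(p,yaw,fn,H=.28):
    bot.goto([p[0],p[1],H],[pi,0,yaw]); bot.wait(.2)
    c=bot.calibration('wrist'); im=save('wrist',fn); np.save('pics/'+fn+'.npy',c,allow_pickle=True)
    return c
for p,y,f in((bed,by,'wbed.png'),(bd,ay,'wboard.png')):
    c=look(p,y,f); print(np.round(c['T'],3).tolist()); s=bot.read_state(); print(s['clock'],s['joint_positions'].round(2),s['tool_pos'])
a=cv2.imread('pics/wbed.png');b=cv2.imread('pics/wboard.png')
cv2.imwrite('pics/w2.png',cv2.resize(np.hstack([a,b]),(800,250),interpolation=cv2.INTER_AREA))
```

```text
[[0.226, -0.937, -0.266, 0.591], [-0.974, -0.218, -0.061, -0.128], [-0.001, 0.273, -0.962, 0.446], [0.0, 0.0, 0.0, 1.0]]
2.9917 [-0.48  0.2   1.46  0.    1.48  0.86] [ 0.51631624 -0.14471874  0.28001571]
[[-0.375, -0.892, -0.252, 0.608], [-0.927, 0.361, 0.103, -0.409], [-0.001, 0.272, -0.962, 0.447], [0.0, 0.0, 0.0, 1.0]]
4.1833 [-0.79  0.43  1.14  0.    1.57  1.17] [ 0.53726972 -0.38063602  0.28077415]
```

View pics/w2.png

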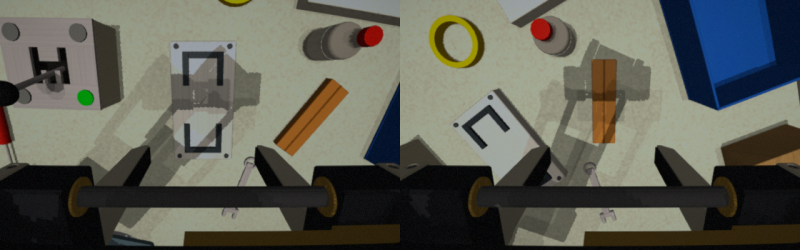

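The left half shows the bed with its dark C-shaped lips at about (203,105). The right half shows the board centred at about (604,101). The bed and board show in clear view, so I'll measure both with the wrist camera.

```bash
cat > m.py <<'E'
from h import *
def meas(fn):
    im=cv2.imread('pics/'+fn); c=np.load('pics/'+fn+'.npy',allow_pickle=True).item()
    hsv=cv2.cvtColor(im,cv2.COLOR_BGR2HSV).astype(int); return c,hsv[...,0],hsv[...,1],hsv[...,2]
def near(c,m,p,r,z):
    "keep mask pixels within r of world xy p at height z"
    u,v=proj(c,[[p[0],p[1],z]])[0]; yy,xx=np.mgrid[:400,:640]
    P=onz(c,np.c_[xx.ravel(),yy.ravel()],z).reshape(400,640,2)
    return m&(np.hypot(P[...,0]-p[0],P[...,1]-p[1])<r)
E
python3 - <<'E'
from m import *
bed=[.5162,-.1452]; bd=[.5367,-.3822]
for f in('wbed.png','wboard.png'):
    c,H,S,V=meas(f)
    for b in blobs(near(c,(H<20)&(S>110)&(V>40),bd,.12,.024),100): print(f,'board',[np.round(q,4) for q in rect(c,b,.024)])
    m=near(c,(V<52),bed,.114,.038)
    bs=[b for b in blobs(m,100)]
    print(f,[cv2.contourArea(b) for b in bs])
    P=np.concatenate(bs[:2]); print('lips',[np.round(q,4) for q in rect(c,P,.038)])
c=bot.calibration('top'); im=cv2.imread('pics/top0.png'); V=im.max(2).astype(int)
bs=blobs(near(c,V<75,bed,.114,.038),20); print([cv2.contourArea(b) for b in bs],[np.round(q,4) for q in rect(c,np.concatenate(bs),.038)])
E
```

```text
wbed.png board [array([ 0.5392, -0.378 ]), array([178.6033,  59.7018]), np.float64(-22.1566)]
wbed.png [906.5, 568.0, 138.0]
lips [array([ 0.5162, -0.1462]), array([206.9397,  77.8537]), np.float64(12.9883)]
wboard.png board [array([ 0.5374, -0.3836]), array([177.4701,  49.4795]), np.float64(-22.1684)]
wboard.png [3869.0, 1111.0]
lips [array([ 0.504 , -0.1265]), array([220.9663, 183.3461]), np.float64(29.2119)]
[234.5, 218.0] [array([ 0.5157, -0.145 ]), array([208.076 ,  78.8026]), np.float64(13.1486)]
```

Run:
```python
from h import *
pi=np.pi; bd=[.5371,-.3830]; ay=np.radians(-22.2); bed=[.5160,-.1457]; by=np.radians(13.03)
bot.command_gripper(.075,40)
bot.goto([*bd,.06],[pi,0,ay]); print(bot.move_linear([*bd,.006],rate=.08,guard=15))
s=bot.read_state(); print(s['tool_pos'],s['eef_rot'][2])
bot.command_gripper(.03,40); s=bot.read_state(); print(s['grip_width'],s['finger_force'])
bot.move_linear([*bd,.10],rate=.15)
bot.goto([*bed,.10],[pi,0,by]); bot.wait(.3); s=bot.read_state(); print(s['tool_pos'],s['eef_rot'],s['grip_width'],s['contact_force'],s['clock'])
c=bot.calibration('wrist'); save('wrist','wcarry.png'); np.save('pics/wcarry.png.npy',c,allow_pickle=True)
```

```text
False
[ 0.53732893 -0.38320419  0.00610691] -0.38745215575963976
0.04948115875269692 40.00049293041229
[ 0.51616828 -0.14683436  0.09981256] [3.14154797e+00 5.68562408e-05 2.25598546e-01] 0.04998455388850154 [-0.92017608 -0.04944506 -2.17448965] 8.975
```

View pics/wcarry.png

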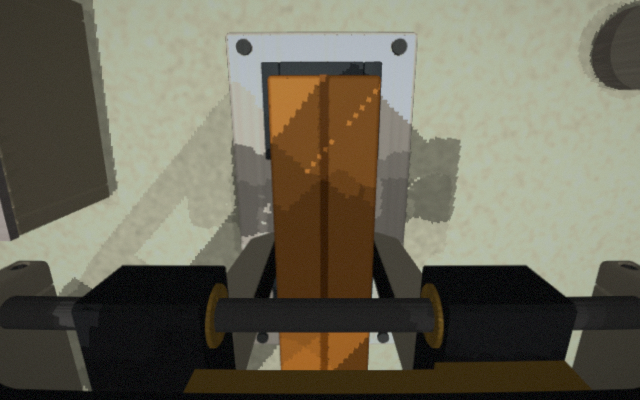

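The board hangs square over the pocket, with its far corners at (269,76) and (380,75) and the end lip's outer corners at (262,62) and (382,62). I'll check the offset in bed axes, then lower it.

Run:
```python
from m import *
pi=np.pi; bed=np.array([.5160,-.1457]); by=np.radians(13.03); R=np.array([[np.cos(by),-np.sin(by)],[np.sin(by),np.cos(by)]])
c,_,_,_=meas('wcarry.png')
print(((onz(c,[(269,76),(380,75)],.118)-bed)@R*1000).round(1), ((onz(c,[(262,62),(382,62)],.038)-bed)@R*1000).round(1))
print(bot.move_linear([*bed,.055],rate=.1)); bot.wait(.3); print(bot.read_state()['tool_pos'])
print(bot.move_linear([*bed,.037],rate=.04,guard=8))
s=bot.read_state(); print(s['tool_pos'],s['contact_force'],s['clock'])
```

```text
[[ 88.7  21.8]
 [ 89.  -26.1]] [[104.3  38.9]
 [104.1 -40.1]]
False
[ 0.51639895 -0.14587551  0.05561649]
True
[ 0.51544506 -0.14537935  0.03630389] [0.076399   0.13566159 4.4602239 ] 10.4083
```

Run:
```python
from m import *
pi=np.pi; bed=np.array([.5160,-.1457]); by=np.radians(13.03); R=np.array([[np.cos(by),-np.sin(by)],[np.sin(by),np.cos(by)]])
bot.command_gripper(.07); p=bot.read_state()['tool_pos']
bot.move_linear([p[0],p[1],.28],rate=.25); bot.wait(.2)
def shot(n):
    c=bot.calibration('wrist'); save('wrist',n); np.save('pics/'+n+'.npy',c,allow_pickle=True); return meas(n)
c,H,S,V=shot('wb2.png')
for b in blobs(near(c,(H<20)&(S>110)&(V>40),bed,.12,.054),100):
    q=rect(c,b,.054); print('board',(q[0]-bed)@R*1000,q[1],q[2])
m=near(c,V<52,bed,.114,.038); print('lips',[np.round(q,4) for q in rect(c,np.concatenate(blobs(m,60)),.038)])
sd=[.4768,.3691]; bot.goto([*sd,.28],[pi,0,np.radians(101.5)]); bot.wait(.2)
c,H,S,V=shot('wsad.png')
for b in blobs(near(c,((H<8)|(H>172))&(S>130),sd,.06,.062),50): print('grip',[np.round(q,4) for q in rect(c,b,.062)])
for b in blobs(near(c,(V<60),sd,.08,.03),100): print('sad',[np.round(q,4) for q in rect(c,b,.03)])
print(bot.read_state()['clock'])
```

```text
board [-1.06181537 -0.24549645] (178.92425537109375, 49.66858673095703) 12.825366020202637
lips [array([ 0.5163, -0.1459]), array([206.687 ,  77.9618]), np.float64(13.1054)]
grip [array([0.4779, 0.3751]), array([60.8329, 24.0639]), np.float64(-78.0436)]
sad [array([0.478 , 0.3748]), array([84.8961, 70.1143]), np.float64(-78.5848)]
14.475
```

View pics/wsad.png

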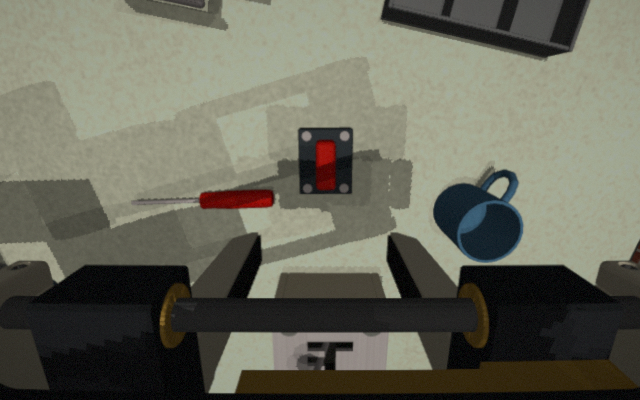

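Board is seated within about 1 mm. The saddle is at (325,160), clear of the screwdriver and mug, so I'll pick it.

Run:
```python
from h import *
pi=np.pi; bed=[.5160,-.1457]; sd=[.478,.375]; y1=np.radians(101.7); y2=np.radians(103.0)
bot.command_gripper(.06,50)
bot.goto([*sd,.10],[pi,0,y1]); print(bot.move_linear([*sd,.034],rate=.08,guard=12))
bot.command_gripper(.01,50); s=bot.read_state(); print(s['tool_pos'],s['grip_width'],s['finger_force'])
bot.move_linear([*sd,.29],rate=.2)
bot.goto([*bed,.29],[pi,0,y2]); bot.move_linear([*bed,.125],rate=.15); bot.wait(.3)
s=bot.read_state(); print(s['tool_pos'],s['eef_rot'],s['grip_width'],s['contact_force'],s['clock'])
c=bot.calibration('wrist'); save('wrist','wc2.png'); np.save('pics/wc2.png.npy',c,allow_pickle=True)
```

```text
False
[0.47799885 0.37499349 0.03407764] 0.02391071938316477 50.000317096710205
[ 0.51623269 -0.14582474  0.12548623] [3.14086848e+00 6.21597983e-04 1.79769381e+00] 0.02368475537351976 [-0.27715031 -0.21855224 -3.83344941] 22.175
```

View pics/wc2.png

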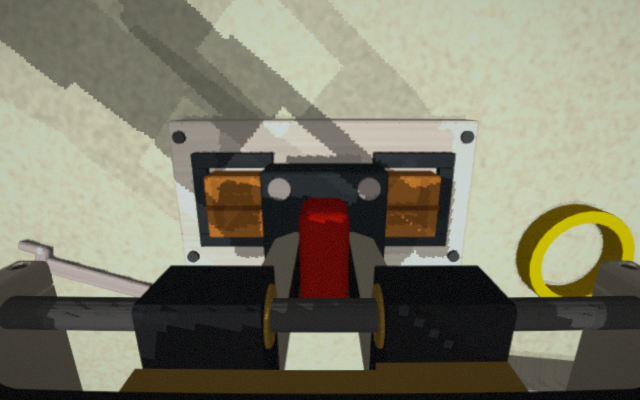

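The saddle hangs level over the middle of the board. Its far plate edge is at about row 165, columns 268–386. I'll check the offset, then lower it.

Run:
```python
from m import *
pi=np.pi; bed=np.array([.5160,-.1457]); by=np.radians(13.03); R=np.array([[np.cos(by),-np.sin(by)],[np.sin(by),np.cos(by)]])
c,H,S,V=meas('wc2.png')
print(((onz(c,[(267,165),(386,165)],.1215)-bed)@R*1000).round(1))
print(bot.move_linear([*bed,.085],rate=.1)); bot.wait(.2)
print(bot.move_linear([*bed,.0665],rate=.04,guard=10))
s=bot.read_state(); print(s['tool_pos'],s['contact_force'],s['clock'])
```

```text
[[-29.8  45. ]
 [ 33.6  45. ]]
False
True
[ 0.51583043 -0.14558123  0.06780298] [0.53820352 0.55709871 4.24721561] 23.4167
```

Run:
```python
from m import *
pi=np.pi; bed=np.array([.5160,-.1457]); by=np.radians(13.03); R=np.array([[np.cos(by),-np.sin(by)],[np.sin(by),np.cos(by)]])
bot.command_gripper(.07); p=bot.read_state()['tool_pos']
bot.move_linear([p[0],p[1],.30],rate=.25); bot.wait(.2)
def shot(n):
    c=bot.calibration('wrist'); save('wrist',n); np.save('pics/'+n+'.npy',c,allow_pickle=True); return meas(n)
c,H,S,V=shot('wb3.png')
for b in blobs(near(c,((H<6)|(H>174))&(S>130),bed,.05,.096),50): 
    q=rect(c,b,.096); print('grip',(q[0]-bed)@R*1000,q[1],q[2])
bot.goto([.50,.115,.33],[pi,0,np.radians(11)]); bot.wait(.2)
c,H,S,V=shot('wsel.png')
for b in blobs((H>45)&(H<75)&(S>130),50): print('green',[np.round(q,4) for q in rect(c,b,.098)],cv2.minEnclosingCircle(b))
print(bot.read_state()['clock'])
```

```text
grip [0.29894985 0.48508463] (61.4711799621582, 24.703458786010742) -76.95194435119629
green [array([0.4942, 0.0601]), array([26.0874, 25.3132]), np.float64(12.4919)] ((365.1603698730469, 182.23585510253906), 10.712746620178223)
27.7167
```

View pics/wsel.png

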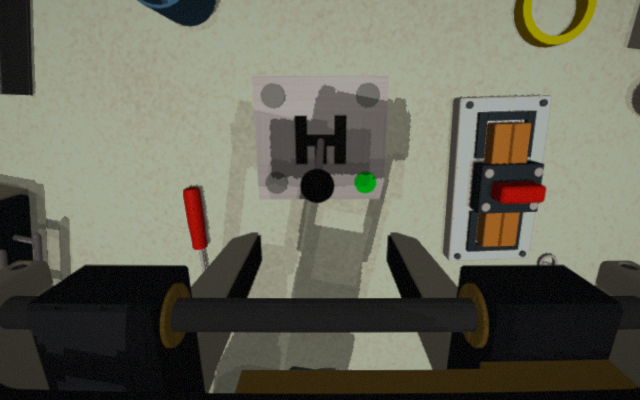

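The saddle is seated. The discs are at (273,96), (368,95), (277,183) and green (365,182), and the knob is at (317,185), in the park leg on the robot's side. I'll fit the selector pose and work the lever.

Run:
```python
from m import *
pi=np.pi
c,H,S,V=meas('wsel.png')
D=onz(c,[(273,96),(368,95),(277,183),(365.2,182.2)],.098); ctr=D.mean(0); dx=(D[0]+D[1]-D[2]-D[3]); a=np.arctan2(dx[1],dx[0]); R=np.array([[np.cos(a),-np.sin(a)],[np.sin(a),np.cos(a)]])
print(ctr,np.degrees(a),((D-ctr)@R*1000).round(1).tolist())
k=onz(c,[(317,185)],.18)[0]; kr=(k-ctr)@R; print('knob',k,kr*1000)
# knob from contour
b=[b for b in blobs(near(c,V<25,k,.03,.18),100)][0]; (u,v),r=cv2.minEnclosingCircle(b); print(u,v,r,(onz(c,[(u,v)],.18)[0]-ctr)@R*1000)
np.savez('sel.npz',ctr=ctr,a=a)
```

```text
[0.53451924 0.12471311] 11.261115380163478 [[52.3, 55.9], [52.9, -55.9], [-52.9, 55.7], [-52.3, -55.7]]
knob [0.49865683 0.1208982 ] [-35.91693898   3.26177105]
316.53167724609375 185.2601776123047 16.456188201904297 [-36.18354935   3.7350202 ]
```

Run:
```python
from m import *
pi=np.pi; L=np.load('sel.npz'); ctr=L['ctr']; a=float(L['a']); R=np.array([[np.cos(a),-np.sin(a)],[np.sin(a),np.cos(a)]])
c,_,_,_=meas('wsel.png'); k=(onz(c,[(316.6,185.2)],.1855)[0]-ctr)@R
s0=np.arcsin(k[0]/.15); c0=np.arcsin(k[1]/.15/np.cos(s0)); print(k,s0,c0)
def tcp(s,cr):
    v=.15*np.array([np.sin(s),np.sin(cr)*np.cos(s),np.cos(cr)*np.cos(s)]); return [*(ctr+R@v[:2]),.04+v[2]-bot.hold_point_z]
def rep(t):
    s=bot.read_state(); p=s['tool_pos']; print(t,((p[:2]-ctr)@R*1000).round(1),p[2].round(4),s['contact_force'].round(1),round(s['grip_width'],4),round(s['clock'],1))
p=tcp(s0,c0); bot.goto([p[0],p[1],.25],[pi,0,a]); bot.move_linear(p,rate=.12,guard=8)
bot.command_gripper(.02,6); rep('grip')
def path(s1,c1,s2,c2,n=3):
    for t in np.linspace(0,1,n+1)[1:]:
        bot.move_linear(tcp(s1+(s2-s1)*t,c1+(c2-c1)*t),rate=.08)
path(s0,c0,0,0); rep('neutral')
path(0,0,0,-.41,4); rep('cross')
path(0,-.41,-.36,-.41,4); rep('home')
```

```text
[-0.03479089  0.00353019] -0.2340708628649035 0.024196716681970567
grip [-34.8   3.6] 0.1671 [-0.3 -0.5  1.1] 0.0336 29.6
neutral [ 0.2 -0. ] 0.1711 [0.4 0.4 1.4] 0.0334 30.6
cross [ -0.2 -60.5] 0.1584 [ 1.2  0.1 -0.9] 0.0335 31.9
home [-52.9 -56. ] 0.15 [-0.3 -1.3 -0.5] 0.0338 33.2
```

Knob still held, at the target. I'll release, rise and check.

Run:
```python
from m import *
pi=np.pi
bot.command_gripper(.06); p=bot.read_state()['tool_pos']
bot.move_linear([p[0],p[1],.33],rate=.2); bot.wait(.5)
c=bot.calibration('wrist'); save('wrist','wend.png'); np.save('pics/wend.png.npy',c,allow_pickle=True)
c,H,S,V=meas('wend.png'); g=[.4942,.0601]
b=blobs(near(c,V<25,g,.035,.169),100)[0]; (u,v),r=cv2.minEnclosingCircle(b); print(u,v,r,'knob-disc mm',(onz(c,[(u,v)],.169)[0]-g)*1000)
```

```text
323.9180908203125 181.5806884765625 15.419636726379395 knob-disc mm [ 0.26487442 -0.91408856]
```

View pics/wend.png

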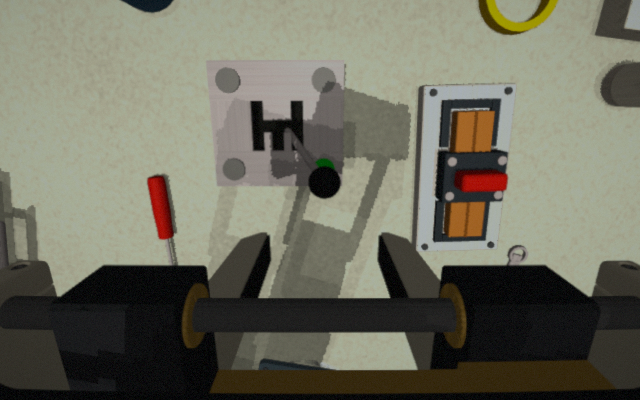

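The knob, at (324,182), stands within 1 mm of straight above the green disc. The board and saddle are seated at about (470,165).

```bash
python3 -c "
from bench import bot
print(bot.sign_off())"
```

```text
the job is handed in; nothing more can be done
None
```

The job is handed in at about 35 s on the robot's clock, with the board in the pocket, the saddle across it and the lever home at the green disc; my last camera checks put all three within about 1 mm, but sign-off returned no verdict.

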